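# Mount the flask carrier on the heating station and seat the round flask

## Robot

A 6-joint arm with a two-finger parallel gripper is mounted at the origin on the work surface. World frame = base frame: x ahead of the robot, y to its left, z up, the work surface at z = 0. Lengths are in m, angles in rad, forces in N, time in s.
With the tool pointing down it reaches from about 0.4 to 0.825 m from the base axis. Payload 7 kg.
Tool frame: the origin (TCP) lies on the centre line of the jaws, within the pads' length; the fingertips stand arm.tip_reach ahead of it and the grasp point (between the pads) lies 5 mm behind it (arm.tip_reach is the distance from the TCP to the fingertips, in m); z points along the fingers, y is the line along which they close (so a half turn about z gives the same grasp; the last joint's range is limited). The gripper opens to 88 mm and grips with 3 to 60 N. Pads are 19 mm wide; open, the fingers measure 130 mm over their backs; the gripper's body (78 mm by 193 mm) begins 47 mm behind the grasp point.
Start: joints at [-1.026, 0.359, 0.012, 0, -1.224, -0.288], TCP at [0.171, -0.653, 0.241] pointing down, gripper open.
Joint ranges: [-3.07, 3.07], [-1.43, 2.12], [-1.02, 1.25], [-3.03, 1.67], [-3.05, -0], [-3.03, 3.03]. Speed limits (rad/s): [2.39, 2.39, 3.01, 3.14, 3.14, 3.14].

## Interface

Orientations are given as [roll, pitch, yaw] about the fixed x, y, z axes, in that order (R = Rz(yaw) Ry(pitch) Rx(roll)).
In Python, from station import status, optics, order, arm gives the robot as it stands. The module is installed in compiled form; this text tells all that it offers.
- The arm moves only by the shell command python3 -m jog 'ROWS' [FORCE]. ROWS is JSON, a list of rows, each a list of 3 entries, a list of its own where there are three numbers: the gripper command: -1 is shut, 1 is fully open, values between are in proportion, then the shift along the tool's x, y, z in mm, then the turn about the tool's z in rad. A call has 1 to 20 rows; each row is the pose to reach, as a shift and turn from the pose commanded when the call began, along the tool's axes at that moment; what a row does not reach only later rows make up. A row lasts 1/8 s, in which the tool goes at most 62.5 mm and 10.7 degrees, less where a joint would pass 70% of its speed; a pose out of reach is approached as far as the arm can. A call with a gripper value outside its range is refused whole. The fingers move at their own pace and stop on an object; FORCE is the grip in N (left out, the last holds). Time passes only in rows, so rows that repeat a pose let the fingers close. It gives the time, the measured TCP pose, the force, the opening and the grip force at its end, in the units of the state.
- status.get_state(): the state, without advancing time (a new reading comes with each control period).
- optics.grab_frame(name): name is "scene" or "top" or "wrist"; returns a dict with "color" (420x560x3 uint8, red, green, blue), "mtx" (3x3 intrinsics, pixels), "cam_to_world" (4x4, takes a point from camera to world coordinates). Camera axes: x right, y down, z forward; pixel columns grow to the right and rows downward; lengths in m; the calibration is good to about 2 mm. A picture is of the moment at which its call begins. There is no depth.
- order.job_done(): hands the job in; it is judged then, once.
The state is a dict: "t": time; "q": joint angles; "qd": joint speeds; "joint_efforts": joint torques, N m; "eef_pos": TCP position; "ee_rot": TCP orientation; "force": force on the tool from outside, world axes, zero at the start; "moment": the same for the moment, N m; "width": finger opening in m; "gripper_force": force on a finger pad.
Only numpy, scipy, OpenCV 4.12 (cv2) and the standard library are available. Lean on these libraries where they do the work, as an engineer would, in place of code of your own. Each camera call takes 0.05 s, during which the arm holds its last target. There are 200 camera calls.

## Task

Take the flask carrier plate from its sloping stand, hold it level over the heating station and lower it gently so that both pins enter its two holes together, until it lies flat on the block, and let it go. Then lift the round flask out of its cork ring and lower it gently into the carrier's orange collar, upright and centred; drop neither. Leave the green bottle, the white jar, the vial tray and the steel beaker where they stand.

Things in the scene. Friction and masses are not known exactly. Their poses are not given: they have to be found in the camera images.
- plate_center (a point): Loose flask carrier: aluminium plate 90 (x) x 180 (y) x 8 mm, 0.2-0.4 kg, with a square orange collar in the middle, 50 x 50 mm, 30 mm high above the plate's top: grip it by two opposite flat sides. A 40 mm round hole runs down through collar and plate. This point: on the collar's axis, 19 mm above the plate's underside (38 mm overall); z = plate's normal, out of the collar's mouth.
- plate_hole_a (a point): Lower mouth of the plate's round 14 mm locating hole at its +y, 75 mm from the collar's axis (a through hole).
- plate_hole_b (a point): Lower mouth of the same hole at the plate's -y, 75 mm from the collar's axis.
- stand: Fixed blue sloping stand, 105 x 220 mm, 65 mm high; origin on the bench under its middle, low side at its -x. The slope rises 25 degrees towards its +x; a lip stands 12 mm above the slope along the low edge. At the start the carrier lies on it, its y level, its z tilted 25 degrees from vertical towards the stand's -x (roughly to the robot), lower long edge against the lip.
- station_seat (a point): Fixed heating station: white housing 170 (x) x 200 (y) mm, dark metal block on top. This point: middle of the block's top face, 88 mm above the bench, z up. Two upright pins stand on the block, 75 mm to either side along y. Fully home, plate_center is 19 mm above this point with the plate's y along this y (either way round).
- pin_a (a point): Tip of the fixed brass pin at the station's +y, 110 mm above the bench: 12 mm in diameter, 22 mm tall, the top 8 mm tapered to 5 mm.
- pin_b (a point): Tip of the same kind of pin at the station's -y, 110 mm above the bench.
- cork_ring: Fixed cork ring on the bench in which the flask stands at the start: outer diameter 90, inner 44, height 25 mm; origin on the bench at its centre.
- flask_center (a point): Loose amber round-bottomed flask, 0.11-0.22 kg, 128 mm tall: ball 72 mm in diameter, neck 26 mm in diameter from 72 to 118 mm above the bottom (at its top a bead 31 mm wide, 4 mm high, only for looks), white stopper 20 mm wide above it. Grip it by the neck. This point: on its axis, 64 mm above its lowest point; z runs up the neck.
- flask_ball (a point): Centre of the flask's ball, 36 mm above its lowest point. Seated in the carrier's collar (40 mm mouth) it is 49 mm above plate_center, on the collar's axis; the lowest point then hangs 6 mm below the collar's top.
- bottle: Bystander: green bottle with blue cap, 64 mm in diameter, 175 mm tall, loose; origin at the centre of its underside.
- jar: Bystander: white jar with red lid, 68 mm in diameter, 75 mm tall, loose; origin at the centre of its underside.
- vial_tray: Bystander: grey vial tray 50 (x) x 130 (y) mm with capped vials, 52 mm tall, loose; origin at the centre of its underside.
- beaker: Bystander: steel beaker, 64 mm in diameter, 80 mm tall, loose; origin at the centre of its underside.

How it is judged:
By the outcome, as a careful person would: the job done as asked, in the order asked, and still so for the second after the job is handed in, with the robot touching nothing.
It also fails if it takes over 72 s, if anything falls off the work surface, if the arm or the gripper's body presses on something with over 40 N, if the wrist force passes 120 N, or if a joint passes its speed limit or range.

## Working session

There is one attempt and no reset: what is moved stays moved. The work goes in short steps, Python scripts to look and compute and a shell command to move; the robot and the scene stay as the last step left them, time stands still between calls to the robot, and variables do not carry over. Pictures are saved under pics/ and viewed, at most 10 in all, crops included, and the job is handed in when it is done.

```bash
mkdir -p pics
python3 - <<'E'
from station import status, optics, arm
import cv2, numpy as np
s=status.get_state(); print({k:np.round(v,3).tolist() for k,v in s.items()}, arm.tip_reach)
a=[]
for n in ("scene","top"):
    f=optics.grab_frame(n); np.savez(n+'.npz',**f)
    cv2.imwrite(f'pics/{n}0.png',f['color'][:,:,::-1]); print(n,np.round(f['mtx'],1).tolist(),np.round(f['cam_to_world'],3).tolist())
E
```

```text
{'t': 0.0, 'q': [-1.026, 0.359, 0.011, -0.0, -1.224, -0.288], 'qd': [-0.001, -0.001, 0.0, 0.001, -0.0, 0.001], 'joint_efforts': [0.0, -58.272, 29.307, 6.998, 0.007, -0.0], 'eef_pos': [0.171, -0.652, 0.24], 'ee_rot': [3.14, -0.0, -2.885], 'force': [-0.522, -1.188, 0.399], 'moment': [-0.038, 0.012, -0.032], 'gripper_force': 0.0, 'width': 0.088} 0.014
scene [[482.5, 0.0, 287.3], [0.0, 482.5, 219.2], [0.0, 0.0, 1.0]] [[0.819, 0.411, -0.401, 0.956], [0.574, -0.603, 0.554, -0.558], [-0.015, -0.684, -0.73, 0.856], [0.0, 0.0, 0.0, 1.0]]
top [[407.8, 0.0, 278.9], [0.0, 407.8, 213.7], [0.0, 0.0, 1.0]] [[0.013, -0.997, 0.073, 0.485], [-1.0, -0.014, -0.016, 0.002], [0.017, -0.072, -0.997, 0.99], [0.0, 0.0, 0.0, 1.0]]
```

View pics/scene0.png

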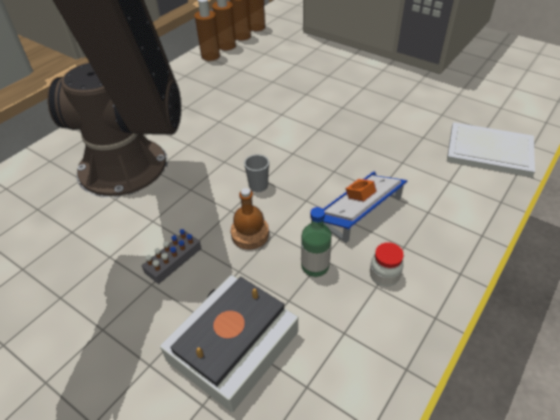

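View pics/top0.png

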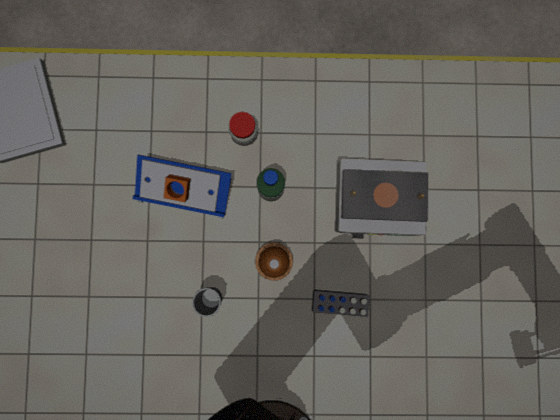

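The scene view shows the station at about (230,335), the flask at (248,222) and the stand with the carrier at (360,200). In the top view the collar is at (177,188), its holes at about (147,180) and (211,192), the pins at (354,193) and (421,195), and the flask stopper at (274,264). The bottle is at (270,182). Next I'll get these points by colour and triangulate them.

```bash
cat > h.py <<'E'
import numpy as np, cv2
from station import status, optics
def ray(f,p):
    d=np.linalg.solve(f['mtx'],[p[0],p[1],1.]); T=f['cam_to_world']; return T[:3,3],T[:3,:3]@d
def plane(f,p,z):
    o,d=ray(f,p); return o+d*(z-o[2])/d[2]
def tri(f,p,g,q):
    o,d=ray(f,p); a,b=ray(g,q); s=np.linalg.lstsq(np.c_[d,-b],a-o,rcond=None)[0]
    P,Q=o+d*s[0],a+b*s[1]; return (P+Q)/2,np.linalg.norm(P-Q)
def blobs(f,lo,hi,box=None,amin=4):
    m=cv2.inRange(cv2.cvtColor(f['color'],cv2.COLOR_RGB2HSV),np.array(lo),np.array(hi))
    if box: k=np.zeros_like(m); x0,y0,x1,y1=box; k[y0:y1,x0:x1]=m[y0:y1,x0:x1]; m=k
    n,l,s,c=cv2.connectedComponentsWithStats(m)
    return [(int(s[i,4]),np.round(c[i],1).tolist(),s[i,:4].tolist()) for i in range(1,n) if s[i,4]>=amin]
def proj(f,P):
    T=f['cam_to_world']; c=T[:3,:3].T@(np.array(P)-T[:3,3]); u=f['mtx']@c; return u[:2]/u[2]
def look(n): f=optics.grab_frame(n); return f
E
python3 - <<'E'
from h import *
t=dict(np.load('top.npz'));s=dict(np.load('scene.npz'))
print('top pins',blobs(t,(10,80,60),(28,255,255),(335,180,435,210)))
print('sc pins',blobs(s,(10,100,60),(28,255,255),(180,280,290,365)))
print('top orange disc',blobs(t,(2,80,80),(14,255,255),(360,170,410,220),40), 'sc',blobs(s,(2,100,80),(14,255,255),(205,305,255,345),40))
print('top collar',blobs(t,(2,120,60),(16,255,255),(150,165,205,215),10),'sc',blobs(s,(2,120,60),(16,255,255),(335,165,385,210),10))
print('top blue',blobs(t,(100,100,40),(130,255,255),(135,150,235,220),5))
print('sc blue',blobs(s,(100,100,40),(130,255,255),(310,160,420,245),5))
print('top flask',blobs(t,(2,100,50),(18,255,255),(245,235,305,290),30),'stopper',blobs(t,(0,0,150),(180,60,255),(262,250,288,275),5))
print('sc stopper',blobs(s,(0,0,150),(180,60,255),(238,184,254,200),5))
im=lambda f,x,y,w,h,k:cv2.resize(f['color'][y:y+h,x:x+w,::-1],None,fx=k,fy=k,interpolation=cv2.INTER_CUBIC)
A=np.hstack([im(t,130,145,100,75,4),im(s,310,165,100,75,4)]);B=np.hstack([im(t,335,155,100,75,4),im(s,170,280,133,100,3)[:300,:400] if 0 else cv2.resize(s['color'][275:375,165:298,::-1],(400,300))])
cv2.imwrite('pics/z1.png',np.vstack([A,B]))
E
```

```text
top pins [(352, [385.2, 194.7], [373, 183, 25, 25]), (13, [353.4, 192.6], [352, 191, 4, 4]), (15, [421.3, 195.5], [419, 194, 5, 4])]
sc pins [(40, [254.4, 293.2], [252, 289, 6, 9]), (374, [227.7, 324.3], [215, 312, 28, 25]), (48, [199.1, 352.2], [196, 348, 7, 10])]
top orange disc [(487, [385.3, 194.6], [373, 183, 25, 25])] sc [(671, [228.6, 324.0], [213, 311, 32, 27])]
top collar [(310, [175.7, 188.4], [164, 175, 25, 27])] sc [(443, [360.7, 189.2], [346, 179, 30, 22])]
top blue [(1196, [188.5, 186.5], [135, 155, 96, 62]), (18, [147.5, 179.0], [146, 177, 4, 5]), (112, [177.0, 187.3], [171, 182, 13, 12]), (18, [210.7, 191.7], [209, 190, 5, 5])]
sc blue [(17, [370.5, 174.5], [366, 172, 9, 6]), (681, [345.7, 211.6], [311, 180, 95, 49])]
top flask [(922, [273.5, 261.6], [256, 242, 37, 38])] stopper []
sc stopper [(119, [242.8, 189.2], [238, 184, 12, 16]), (5, [253.0, 197.0], [253, 195, 1, 5])]
```

View pics/z1.png

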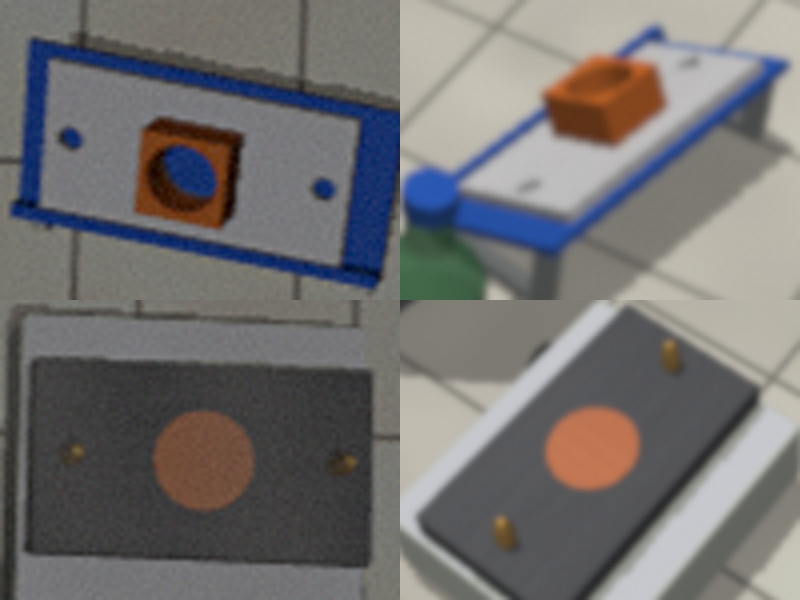

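The zoom (×4) shows the carrier on its stand with the lip towards the robot. In the top view its upper hole mouths are near (147.5,179) and (210.7,191.7), with the collar mouth at (175.5,189.2). In the scene view the same points are about (382,180.7), (342,211.5) and (360,185). The pin tips can be triangulated.

Run:
```python
from h import *
t=dict(np.load('top.npz'));s=dict(np.load('scene.npz'))
r=lambda x:np.round(x,4).tolist()
a=tri(t,(147.5,179),s,(382,180.7));b=tri(t,(210.7,191.7),s,(342,211.5));c=tri(t,(175.5,189.2),s,(360,185))
for n,x in zip(('holeA','holeB','mouth'),(a,b,c)): print(n,r(x[0]),r(x[1]))
d=a[0]-b[0]; print('len',np.linalg.norm(d),'yaw of y',np.degrees(np.arctan2(-d[0],d[1])))
p=tri(t,(353.4,192.2),s,(254.4,291)); q=tri(t,(421.6,195),s,(198.7,350)); print('pins',r(p[0]),r(p[1]),r(q[0]),r(q[1]))
p=plane(t,(353.4,192.6),.105);q=plane(t,(421.5,195.2),.105);d=p-q;print(r(p),r(q),np.linalg.norm(d),np.degrees(np.arctan2(-d[0],d[1])))
print('disc',r(plane(t,(385.3,194.6),.088)),r(plane(s,(228.6,324),.088)))
print('flask stop', [ (r(x[0]),r(x[1])) for x in [tri(t,(274,264.5),s,(244.5,191))]], 'ball',r(plane(t,(273.5,261.6),.0535)))
print('collar mid pl z=.08',r(plane(t,(175.5,189.2),.083)),'holes@.048',r(plane(t,(147.5,179),.048)),r(plane(t,(210.7,191.7),.048)))
# stand: ideal slope mid height 40.5
print('bottle cap',r(plane(t,(270,177),.175)))
```

```text
holeA [0.6302, 0.2928, 0.0482] 0.0008
holeB [0.6027, 0.146, 0.0484] 0.0008
mouth [0.6045, 0.2215, 0.0749] 0.0022
len 0.14936064043124217 yaw of y -10.606613464320233
pins [0.5986, -0.1746, 0.1062] 0.0001 [0.5946, -0.3244, 0.1069] 0.0
[0.5979, -0.1748, 0.105] [0.5943, -0.3249, 0.105] 0.15010926671195685 -1.3557978883678243
disc [0.5966, -0.2497, 0.088] [0.5953, -0.249, 0.088]
flask stop [([0.4416, -0.0025, 0.1449], 0.0005)] ball [0.4432, -0.002, 0.0535]
collar mid pl z=.08 [0.6025, 0.2189, 0.083] holes@.048 [0.6299, 0.2926, 0.048] [0.6024, 0.1458, 0.048]
bottle cap [0.6181, 0.0079, 0.175]
```

```bash
cat >> h.py <<'E'
from scipy.spatial.transform import Rotation as Ro
def go(P,yaw_y=None):
    "shift in tool axes (mm) and turn to bring TCP to P with tool y heading yaw_y deg (mod 180)"
    s=status.get_state(); R=Ro.from_euler('xyz',s['ee_rot']).as_matrix()
    d=R.T@(np.array(P)-s['eef_pos'])*1000
    h=np.degrees(np.arctan2(-R[0,1],R[1,1])); tu=0 if yaw_y is None else -((yaw_y-h+90)%180-90)
    print('t',round(s['t'],2),'pos',np.round(s['eef_pos'],4),'h',round(h,2),'shift',np.round(d,1).tolist(),'turn',round(np.radians(tu),4),'q',np.round(s['q'],2))
E
python3 -c "
from h import *
go((.609,.221,.20),-10.6)"
```

```text
t 0.1 pos [ 0.1713 -0.6525  0.2397] h 14.71 shift [-645.1, 733.6, 40.7] turn 0.4417 q [-1.03  0.36  0.01 -0.   -1.22 -0.29]
```

```bash
python3 -m jog '[[1,[-323,367,0],0.22],[1,[-323,367,0],0.22],[1,[-323,367,0],0.22],[1,[-323,367,0],0.22],[1,[-323,367,0],0.22],[1,[-323,367,0],0.22],[1,[-323,367,0],0.22],[1,[-323,367,0],0.22],[1,[-645,734,0],0.442],[1,[-645,734,0],0.442],[1,[-645,734,0],0.442],[1,[-645,734,0],0.442],[1,[-645,734,0],0.442],[1,[-645,734,0],0.442],[1,[-645,734,0],0.442],[1,[-645,734,41],0.442],[1,[-645,734,41],0.442],[1,[-645,734,41],0.442],[1,[-645,734,41],0.442]]'
python3 - <<'E'
from h import *
go((.609,.221,.0675),-10.6)
f=look('wrist'); np.savez('w1.npz',**f); cv2.imwrite('pics/w1.png',f['color'][:,:,::-1]); print(np.round(f['cam_to_world'],3).tolist(),f['mtx'][0,0])
E
```

```text
t: 2.48
eef_pos: [0.6088, 0.22, 0.2006]
ee_rot: [3.141, 0.001, 2.956]
force: [-0.3, -0.7, 0.2]
width: 0.0877
gripper_force: 0.0
t 2.48 pos [0.6088 0.22   0.2006] h -10.64 shift [0.1, 0.9, 133.1] turn -0.0008 q [ 0.65  0.34 -0.11  0.   -1.12 -2.4 ]
[[0.183, 0.94, 0.289, 0.531], [0.983, -0.176, -0.052, 0.234], [0.001, 0.293, -0.956, 0.345], [0.0, 0.0, 0.0, 1.0]] 295.6004174571284
```

View pics/w1.png

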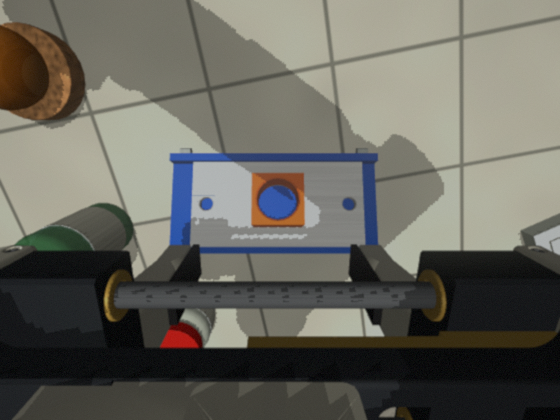

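The wrist view shows the collar mouth at (278,200), the holes at (206,204) and (349,203), and the open fingers straddling it symmetrically. I'll check these against my estimate.

Run:
```python
from h import *
w=dict(np.load('w1.npz'))
print(blobs(w,(100,120,40),(130,255,255),(190,170,365,235),20))
for P in [(.6302,.2928,.0482),(.6027,.146,.0484),(.604,.2217,.0755)]: print(proj(w,P))
a=plane(w,(206,204),.0483);b=plane(w,(349,203),.0483);print(a,b,np.linalg.norm(a-b),(a+b)/2, plane(w,(278,200),.0755))
```

```text
[(73, [190.3, 190.7], [190, 170, 2, 51]), (45, [363.8, 183.7], [363, 170, 2, 34]), (948, [277.2, 201.9], [259, 186, 37, 33]), (94, [206.3, 203.6], [201, 199, 11, 11]), (90, [348.0, 203.7], [343, 199, 11, 11])]
[346.77837326 204.87579418]
[203.99949208 204.87795282]
[275.54541406 200.1212703 ]
[0.60218094 0.14826505 0.0483    ] [0.62855933 0.29529222 0.0483    ] 0.1493747260345236 [0.61537013 0.22177863 0.0483    ] [0.60430948 0.22400275 0.0755    ]
```

```bash
python3 -m jog '[[1,[0,1.5,60],0],[1,[0,1.5,100],0],[1,[0,1.5,120],0],[1,[0,1.5,133],0],[1,[0,1.5,133],0],[0.2,[0,1.5,133],0],[-1,[0,1.5,133],0],[-1,[0,1.5,133],0],[-1,[0,1.5,133],0],[-1,[0,1.5,133],0],[-1,[0,1.5,133],0],[-1,[0,1.5,133],0]]' 15; python3 -c "
from h import *
go((.609,.221,.0675),-10.6)"
```

```text
t: 4.03
eef_pos: [0.6091, 0.2225, 0.0667]
ee_rot: [3.141, 0.0, 2.957]
force: [-0.7, 0.5, 3.1]
width: 0.0503
gripper_force: 15.0
t 4.03 pos [0.6091 0.2225 0.0667] h -10.6 shift [-0.1, -1.5, -0.8] turn -0.0001 q [ 0.65  0.47 -0.25 -0.   -0.85 -2.41]
```

```bash
python3 -m jog '[[-1,[0,0,-5],0],[-1,[0,0,-15],0],[-1,[0,0,-35],0],[-1,[0,0,-60],0],[-1,[0,0,-85],0],[-1,[30,-10,-95],-0.03],[-1,[65,-21,-100],-0.07],[-1,[105,-34,-100],-0.11],[-1,[140,-45,-100],-0.15],[-1,[153,-49,-100],-0.161],[-1,[153,-49,-100],-0.161],[-1,[153,-49,-100],-0.161]]'
python3 - <<'E'
from h import *
go((.45,.2,.06),-1.4)
f=look('scene'); np.savez('s2.npz',**f)
g=look('wrist'); cv2.imwrite('pics/m2.png',np.hstack([cv2.resize(f['color'][100:310,200:480,::-1],(400,300)),cv2.resize(g['color'][:,:,::-1],(400,300))]))
E
```

```text
t: 5.52
eef_pos: [0.4506, 0.2028, 0.1669]
ee_rot: [3.141, 0.001, 3.117]
force: [1.0, -1.5, -3.5]
width: 0.0497
gripper_force: 15.0
t 5.53 pos [0.4506 0.2028 0.1669] h -1.4 shift [0.6, -2.9, 106.9] turn -0.0 q [ 0.82  0.12 -0.48  0.   -0.96 -2.42]
```

View pics/m2.png

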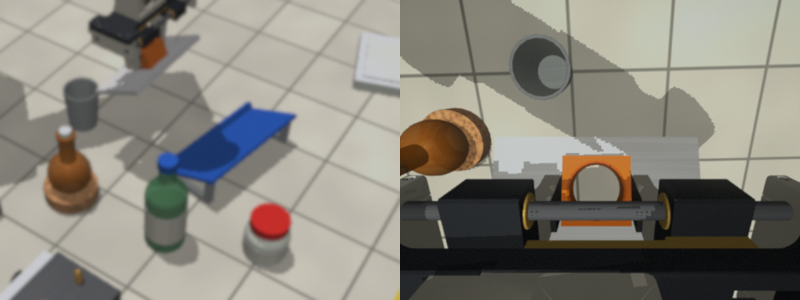

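The carrier hangs in the grip with its 25° tilt. I'll level it by setting it down gently on the clear bench here, and then grip it again.

```bash
python3 -m jog '[[-1,[0,0,50],0],[-1,[0,0,90],0],[-1,[0,0,110],0],[-1,[0,0,116],0],[-1,[0,0,119],0],[-1,[0,0,122],0],[-1,[0,0,125],0],[-1,[0,0,127],0],[-1,[0,0,129],0],[-1,[0,0,131],0]]' 12
```

```text
t: 6.88
eef_pos: [0.4499, 0.2027, 0.0357]
ee_rot: [3.141, 0.001, 3.117]
force: [3.3, 0.4, 3.2]
width: 0.0502
gripper_force: 12.0
```

```bash
python3 -m jog '[[-1,[0,0,2],0],[-1,[0,0,4],0],[-1,[0,0,5],0],[-1,[0,0,6],0],[-1,[0,0,7],0],[-1,[0,0,7],0]]'; python3 -c "
from h import *
f=look('wrist');cv2.imwrite('pics/w3.png',f['color'][:,:,::-1])"
```

```text
t: 7.62
eef_pos: [0.4495, 0.2023, 0.0284]
ee_rot: [-3.141, -0.0, 3.117]
force: [1.9, -0.2, 1.6]
width: 0.0502
gripper_force: 12.0
```

View pics/w3.png

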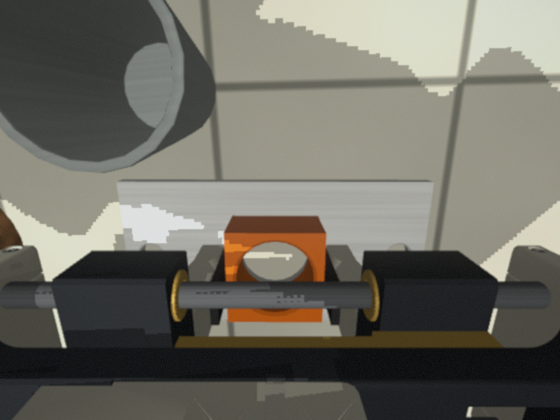

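```bash
python3 -m jog '[[-1,[0,0,1],0],[-1,[0,0,2],0],[-1,[0,0,3],0],[-1,[0,0,3],0],[0.5,[0,0,3],0],[0.5,[0,0,3],0],[0.5,[0,0,2],0],[0.5,[0,0,2],0],[-1,[0,0,2],0],[-1,[0,0,2],0],[-1,[0,0,2],0],[-1,[0,0,2],0],[-1,[0,0,2],0]]' 30
python3 - <<'E'
from h import *
go((.45,.2,.15),-1.4)
f=look('wrist');np.savez('w4.npz',**f);t=look('top');np.savez('t4.npz',**t);s=look('scene');np.savez('s4.npz',**s)
cv2.imwrite('pics/m4.png',np.hstack([cv2.resize(f['color'][150:330,60:480,::-1],(800,343))]))
cv2.imwrite('pics/m4b.png',np.vstack([cv2.resize(t['color'][190:250,140:240,::-1],(500,300),interpolation=2),cv2.resize(s['color'][100:190,200:350,::-1],(500,300),interpolation=2)]))
E
```

```text
t: 9.3
eef_pos: [0.4497, 0.2024, 0.0265]
ee_rot: [-3.142, -0.0, 3.117]
force: [0.5, -0.1, -1.0]
width: 0.0499
gripper_force: 30.0
t 9.3 pos [0.4497 0.2024 0.0265] h -1.39 shift [-0.4, -2.4, -123.5] turn 0.0002 q [ 0.82  0.32 -0.64 -0.   -0.61 -2.42]
```

View pics/m4.png

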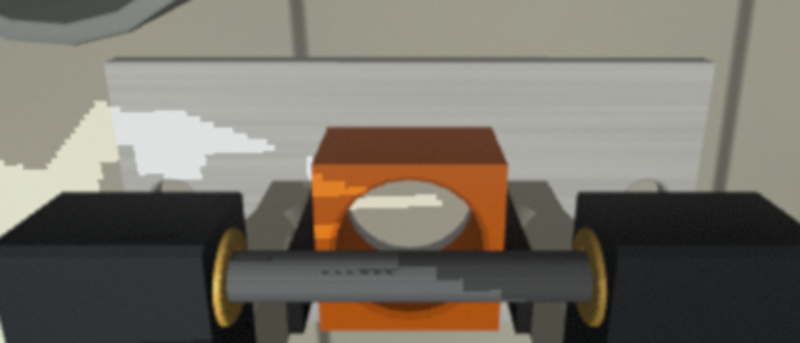

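The carrier now lies flat on the bench. Its top front edge is at full-image row ≈183, cols 115–434, and the collar's top front edge is at row ≈235.6, cols 224–327. From these I can work out the carrier's pose in the tool frame.

Run:
```python
from h import *
w=dict(np.load('w4.npz'))
U=lambda c,r:(c/1.905+60,r/1.905+150)
for n,p,z in [('plateL',U(106,63),.008),('plateR',U(712,63),.008),('colL',U(313,163),.038),('colR',U(508,163),.038),('hL top edge',U(175,180),.008),('hR top',U(647,180),.008)]:
    print(n,np.round(plane(w,p,z),4))
```

```text
plateL [0.4031 0.1138 0.008 ]
plateR [0.4072 0.2924 0.008 ]
colL [0.4241 0.1783 0.038 ]
colR [0.4252 0.2278 0.038 ]
hL top edge [0.4409 0.1287 0.008 ]
hR top [0.4444 0.2771 0.008 ]
```

```bash
python3 -m jog '[[-1,[0,0,-8],0],[-1,[0,0,-25],0],[-1,[0,0,-55],0],[-1,[0,0,-95],0],[-1,[0,0,-140],0],[-1,[0,0,-180],0],[-1,[-5,-15,-205],0],[-1,[-16,-45,-215],0],[-1,[-32,-90,-215],0],[-1,[-49,-140,-215],0],[-1,[-67,-190,-215],0],[-1,[-84,-240,-215],0],[-1,[-102,-290,-215],0],[-1,[-119,-340,-215],0],[-1,[-137,-390,-215],0],[-1,[-150,-428,-210],0],[-1,[-156,-444,-200],0],[-1,[-157.5,-448.5,-180],0],[-1,[-157.5,-448.5,-160],0],[-1,[-157.5,-448.5,-150],0]]'
python3 - <<'E'
from h import *
go((.5963,-.25,.15),-1.36)
f=look('wrist');np.savez('w5.npz',**f);t=look('top');np.savez('t5.npz',**t);s=look('scene');np.savez('s5.npz',**s)
c=[cv2.resize(f['color'][:,:,::-1],(400,300)),cv2.resize(t['color'][155:230,335:435,::-1],(400,300),interpolation=2),cv2.resize(s['color'][230:380,150:350,::-1],(400,300),interpolation=2)]
cv2.imwrite('pics/m5.png',np.vstack([np.hstack(c[:2]),np.hstack([c[2],c[2]*0])]))
E
```

```text
t: 11.95
eef_pos: [0.5953, -0.2492, 0.1751]
ee_rot: [3.141, -0.002, 3.117]
force: [-0.8, -0.2, -2.4]
width: 0.0498
gripper_force: 30.0
t 11.95 pos [ 0.5953 -0.2492  0.1751] h -1.38 shift [-1.1, -0.8, 25.1] turn -0.0004 q [-0.09  0.36 -0.14 -0.   -1.07 -1.5 ]
```

View pics/m5.png

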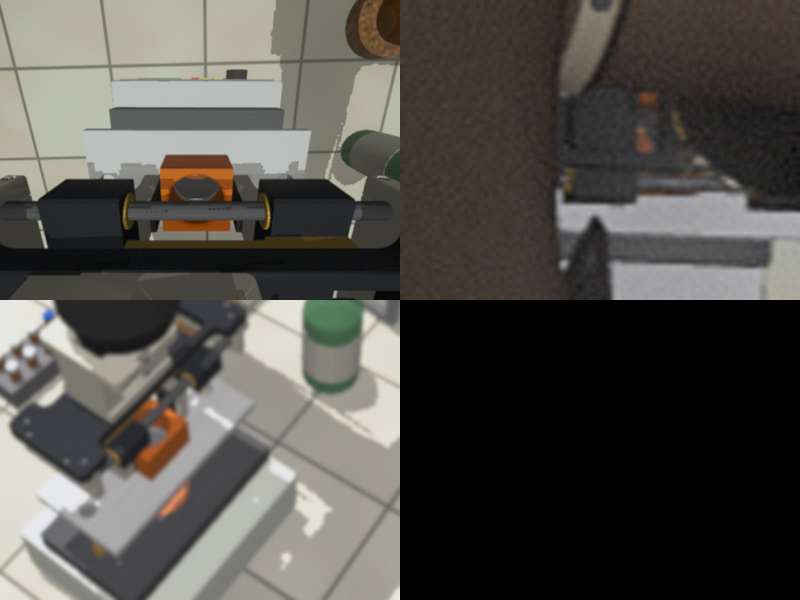

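The scene view shows the carrier level above the block, with its front-edge underside clear of the pins. The wrist view can't see the pins because the carrier hides them. I'll shift 90 mm outward so the wrist camera sees both pins and the carrier edge in one frame.

```bash
python3 -m jog '[[-1,[-30,0,0],0],[-1,[-70,0,0],0],[-1,[-95,0,0],0],[-1,[-95,0,0],0],[-1,[-95,0,0],0]]'
python3 - <<'E'
from h import *
go((.5963,-.25,.175),-1.36)
f=look('wrist');np.savez('w6.npz',**f)
print(blobs(f,(8,80,50),(30,255,255),(60,60,500,200),10))
for P in [(.5984,-.1747,.11),(.5944,-.3247,.11)]: print(proj(f,P))
cv2.imwrite('pics/w6.png',cv2.resize(f['color'][100:300,80:480,::-1],(800,400),interpolation=2))
E
```

```text
t: 12.72
eef_pos: [0.6911, -0.2519, 0.177]
ee_rot: [-3.142, 0.0, 3.118]
force: [-0.0, 0.1, -3.4]
width: 0.05
gripper_force: 30.0
t 12.72 pos [ 0.6911 -0.2519  0.177 ] h -1.37 shift [94.8, -0.4, 2.0] turn -0.0002 q [-0.09  0.5   0.08  0.   -1.16 -1.51]
[(4767, [275.6, 95.6], [238, 60, 77, 76]), (318, [170.1, 94.4], [159, 86, 23, 18]), (327, [380.9, 95.2], [370, 86, 23, 19])]
[387.14495001  94.62349189]
[162.82181412  93.62581628]
```

View pics/w6.png

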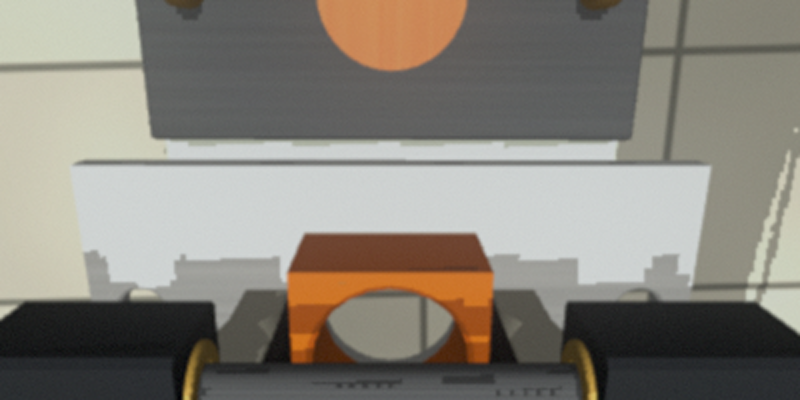

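The wrist view shows the pins at full-image (170,94) and (381,95), the orange disc ending at row ≈136, and the carrier's front edge at row 181.5, cols 116.5–435. I'll compare the disc and pins with the carrier in this one frame.

Run:
```python
from h import *
w=dict(np.load('w6.npz'))
m=cv2.inRange(cv2.cvtColor(w['color'],cv2.COLOR_RGB2HSV),np.array((2,80,80)),np.array((22,255,255)));m[150:]=0;m[:,:225]=0;m[:,330:]=0
c=max(cv2.findContours(m,0,1)[0],key=cv2.contourArea);e=cv2.fitEllipse(c);print(e)
r=lambda x:np.round(x,4)
print('disc',r(plane(w,e[0],.088)))
hsv=cv2.cvtColor(w['color'],cv2.COLOR_RGB2HSV)
print('pins mid-blob z~.1',r(plane(w,(170.1,94.4),.101)),r(plane(w,(380.9,95.2),.101)))
L,Rr=plane(w,(170.1,94.4),.101),plane(w,(380.9,95.2),.101);print('sep',np.linalg.norm(L-Rr),'mid',r((L+Rr)/2),'head',np.degrees(np.arctan2(-(Rr-L)[0],(Rr-L)[1])))
z0=.177-.0265
for n,p,z in [('pl L',(116.5,181.5),z0+.008),('pl R',(435,181.5),z0+.008),('col L',(225,236),z0+.038),('col R',(326,236),z0+.038),('hL',(151,244.5),z0+.008),('hR',(398,244.5),z0+.008)]: print(n,r(plane(w,p,z)-np.array(status.get_state()['eef_pos'])))
```

```text
((275.61407470703125, 94.23931121826172), (75.78831481933594, 81.06810760498047), 0.0306705292314291)
disc [ 0.5949 -0.2492  0.088 ]
pins mid-blob z~.1 [ 0.5943 -0.3229  0.101 ] [ 0.5981 -0.1758  0.101 ]
sep 0.14710035078599099 mid [ 0.5962 -0.2493  0.101 ] head -1.4927876226862384
pl L [-0.0472 -0.0878 -0.0187]
pl R [-0.0431  0.0908 -0.0187]
col L [-0.0251 -0.0237  0.0113]
col R [-0.024   0.0252  0.0113]
hL [-0.0085 -0.074  -0.0187]
hR [-0.0051  0.0739 -0.0187]
```

```bash
python3 -m jog '[[-1,[30,0,0],0],[-1,[70,0,0],0],[-1,[90,0,0],0],[-1,[95.5,0,0],0],[-1,[95.5,0,15],0],[-1,[95.5,0,28],0],[-1,[95.5,0,34],0],[-1,[95.5,0,34],0],[-1,[95.5,0,34],0]]' ; python3 -c "
from h import *
go((.5956,-.2497,.1145),-1.37)"
```

```text
t: 13.9
eef_pos: [0.5962, -0.2499, 0.1426]
ee_rot: [-3.141, 0.0, 3.118]
force: [0.1, -0.2, -3.4]
width: 0.0499
gripper_force: 30.0
t 13.9 pos [ 0.5962 -0.2499  0.1426] h -1.38 shift [0.6, 0.1, 28.1] turn -0.0001 q [-0.1   0.39 -0.18  0.   -1.   -1.5 ]
```

```bash
python3 -m jog '[[-1,[0.5,0,3],0],[-1,[0.5,0,5],0],[-1,[0.5,0,7],0],[-1,[0.5,0,9],0],[-1,[0.5,0,11],0],[-1,[0.5,0,11],0]]'; python3 -m jog '[[-1,[0,0,1.5],0],[-1,[0,0,3],0],[-1,[0,0,4],0],[-1,[0,0,4],0]]'
```

```text
t: 14.65
eef_pos: [0.5952, -0.2498, 0.1313]
ee_rot: [3.142, -0.0, 3.117]
force: [0.0, -0.2, -3.5]
width: 0.0499
gripper_force: 30.0
t: 15.15
eef_pos: [0.5954, -0.2497, 0.1275]
ee_rot: [3.142, 0.0, 3.117]
force: [0.8, 0.7, -2.3]
width: 0.0497
gripper_force: 30.0
```

```bash
python3 -m jog '[[-1,[-0.4,0.4,0],0],[-1,[-0.4,0.4,1],0],[-1,[-0.4,0.4,2],0],[-1,[-0.4,0.4,3],0],[-1,[-0.4,0.4,3],0]]'
```

```text
t: 15.78
eef_pos: [0.5957, -0.2494, 0.1244]
ee_rot: [3.142, -0.0, 3.117]
force: [0.0, -0.3, -2.6]
width: 0.05
gripper_force: 30.0
```

Both pins are entering with low force, so I'll keep lowering gently.

```bash
python3 -m jog '[[-1,[0,0,1.5],0],[-1,[0,0,3],0],[-1,[0,0,4.5],0],[-1,[0,0,6],0],[-1,[0,0,7],0],[-1,[0,0,7],0]]'; python3 -m jog '[[-1,[0,0,1],0],[-1,[0,0,2],0],[-1,[0,0,3],0],[-1,[0,0,3],0]]'
```

```text
t: 16.52
eef_pos: [0.5957, -0.2494, 0.1174]
ee_rot: [3.142, -0.0, 3.117]
force: [0.0, 0.1, -2.7]
width: 0.0501
gripper_force: 30.0
t: 17.02
eef_pos: [0.5957, -0.2494, 0.1146]
ee_rot: [-3.142, 0.0, 3.117]
force: [0.3, -0.1, -2.6]
width: 0.05
gripper_force: 30.0
```

```bash
python3 -m jog '[[-1,[0,0,0.7],0],[-1,[0,0,1.4],0],[-1,[0,0,1.4],0]]'
```

```text
t: 17.4
eef_pos: [0.5958, -0.2494, 0.1145]
ee_rot: [-3.141, 0.001, 3.118]
force: [-4.3, 3.3, 8.1]
width: 0.0501
gripper_force: 30.0
```

```bash
python3 -m jog '[[-1,[0,0,-1],0],[0.5,[0,0,-1],0],[0.5,[0,0,-1],0],[0.5,[0,0,-1],0],[0.5,[0,0,-10],0],[0.5,[0,0,-40],0],[0.5,[0,0,-90],0],[0.5,[0,0,-135],0],[0.5,[30,46,-135],0],[0.5,[60,92,-135],0],[0.5,[90,138,-135],0],[0.5,[120,184,-135],0],[0.5,[145,222,-135],0],[0.5,[159,243,-135],0],[0.5,[159,243,-135],0],[0.5,[159,243,-135],0]]'
python3 - <<'E'
from h import *
go((.4425,-.002,.11),-1.37)
f=look('wrist');np.savez('w7.npz',**f);t=look('top')
s=look('scene');np.savez('s7.npz',**s);np.savez('t7.npz',**t)
for P in [(.4425,-.002,.1455),(.4425,-.002,.0535)]: print('pred',proj(f,P))
c=[cv2.resize(f['color'][:,:,::-1],(400,300)),cv2.resize(t['color'][155:230,335:435,::-1],(400,300),interpolation=2),cv2.resize(s['color'][230:380,150:350,::-1],(400,300),interpolation=2),cv2.resize(f['color'][110:290,160:400,::-1],(400,300),interpolation=2)]
cv2.imwrite('pics/m7.png',np.vstack([np.hstack(c[:2]),np.hstack(c[2:])]))
E
```

```text
t: 19.4
eef_pos: [0.443, -0.0026, 0.2488]
ee_rot: [3.141, 0.001, 3.118]
force: [-0.2, 0.6, 0.6]
width: 0.0655
gripper_force: 0.0
t 19.4 pos [ 0.443  -0.0026  0.2488] h -1.35 shift [0.7, 0.6, 138.8] turn 0.0003 q [ 0.44 -0.04 -0.46  0.   -1.15 -2.04]
pred [275.56634547 211.79778679]
pred [275.24411799 188.03174276]
```

View pics/m7.png

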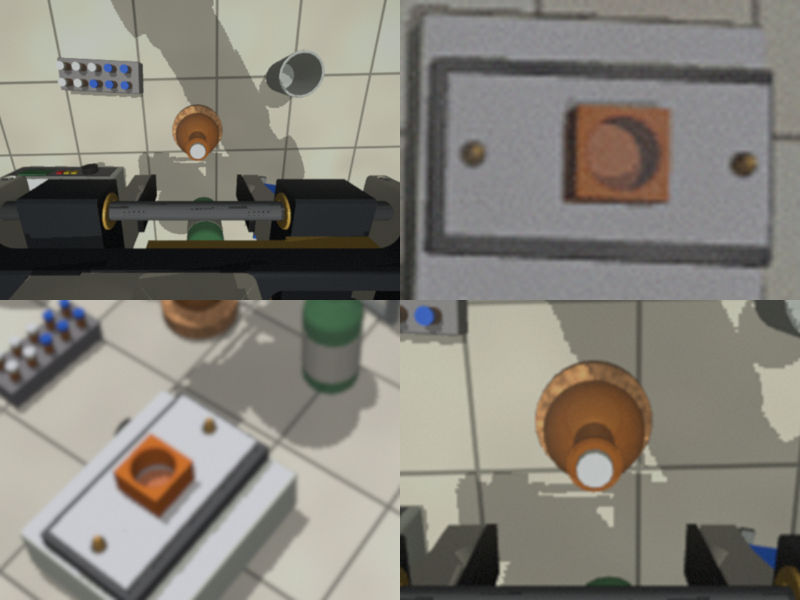

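The carrier is seated with both pins standing through its holes. The flask stopper is at full-image (276,212), exactly where predicted, so I'll go down and grip the neck. That was the tenth picture, so all later checks are numeric.

```bash
python3 -m jog '[[0.5,[0.6,0.6,40],0],[0.5,[0.6,0.6,85],0],[0.5,[0.6,0.6,120],0],[0.5,[0.6,0.6,135],0],[0.5,[0.6,0.6,138],0],[0.5,[0.6,0.6,138],0],[-0.2,[0.6,0.6,138],0],[-1,[0.6,0.6,138],0],[-1,[0.6,0.6,138],0],[-1,[0.6,0.6,138],0],[-1,[0.6,0.6,138],0],[-1,[0.6,0.6,138],0]]' 20
```

```text
t: 21.05
eef_pos: [0.4422, -0.0019, 0.1103]
ee_rot: [3.141, 0.0, 3.117]
force: [-0.1, 0.9, 2.7]
width: 0.0254
gripper_force: 20.0
```

```bash
python3 -m jog '[[-1,[0,0,-5],0],[-1,[0,0,-18],0],[-1,[0,0,-45],0],[-1,[0,0,-85],0],[-1,[0,0,-125],0],[-1,[-5,-8,-150],0],[-1,[-18,-27,-160],0],[-1,[-38,-58,-160],0],[-1,[-60,-92,-160],0],[-1,[-82,-125,-160],0],[-1,[-104,-159,-160],0],[-1,[-126,-192,-160],0],[-1,[-145,-221,-160],0],[-1,[-155,-237,-155],0],[-1,[-159.6,-243.4,-145],0],[-1,[-159.6,-243.4,-130],0],[-1,[-159.6,-243.4,-120],0],[-1,[-159.6,-243.4,-120],0],[-1,[-159.6,-243.4,-120],0]]'
python3 - <<'E'
from h import *
go((.5957,-.2492,.2128),-1.37)
f=look('wrist');np.savez('w8.npz',**f);s=look('scene');np.savez('s8.npz',**s)
P=np.array(status.get_state()['eef_pos'])
print('stopper',blobs(f,(0,0,140),(180,60,255),(250,180,305,300),30),'pred',proj(f,P+[0,0,.0355-.002]),'amber',blobs(f,(4,90,40),(20,255,255),(200,150,350,300),100))
print('scene amber/collar',blobs(s,(3,120,50),(18,255,255),(190,220,290,345),30))
print('pred: ball',proj(s,P+[0,0,-.0565]),'stoptop',proj(s,P+[0,0,.0355]),'collar top',proj(s,(.5957,-.2492,.126)))
E
```

```text
t: 23.42
eef_pos: [0.5959, -0.2488, 0.2308]
ee_rot: [-3.141, 0.001, 3.118]
force: [0.1, 0.2, -1.3]
width: 0.0256
gripper_force: 20.0
t 23.43 pos [ 0.5959 -0.2488  0.2308] h -1.35 shift [0.2, -0.4, 18.0] turn 0.0004 q [-0.09  0.32 -0.07  0.   -1.18 -1.5 ]
stopper [] pred [274.95334007 308.45658667] amber [(7060, [274.8, 227.4], [227, 179, 97, 103]), (109, [220.2, 280.8], [215, 270, 12, 29]), (132, [329.6, 282.7], [324, 270, 11, 29])]
scene amber/collar [(65, [260.0, 238.4], [255, 234, 11, 10]), (1648, [225.9, 306.6], [204, 275, 42, 63])]
pred: ball [223.60824688 297.25878274] stoptop [217.00376617 263.58071841] collar top [226.45452635 312.83687555]
```

Run:
```python
from h import *
P=np.array([.5959,-.2488,.2308])
for n in ('w8','s8'):
    f=dict(np.load(n+'.npz')); C=P+[0,0,-.0565]
    v=np.random.default_rng(0).normal(size=(20000,3)); v/=np.linalg.norm(v,axis=1)[:,None]
    u=np.array([proj(f,C+.036*x) for x in v[:6000]]); print(n,'pred ball box',u.min(0).round(1),u.max(0).round(1))
    m=cv2.inRange(cv2.cvtColor(f['color'],cv2.COLOR_RGB2HSV),np.array((3,90,40)),np.array((20,255,255)))
    r0=int(u[:,1].min())-4
    for r in range(r0,r0+44,4):
        c=np.where(m[r,180:350])[0]+180; print(r,(c.min(),c.max(),len(c)) if len(c) else '',end=' ')
    print()
```

```text
w8 pred ball box [224.9 182.4] [325.2 283. ]
178  182 (np.int64(248), np.int64(301), 54) 186 (np.int64(246), np.int64(302), 57) 190 (np.int64(246), np.int64(302), 57) 194 (np.int64(246), np.int64(303), 58) 198 (np.int64(195), np.int64(349), 74) 202 (np.int64(192), np.int64(349), 90) 206 (np.int64(192), np.int64(349), 93) 210 (np.int64(233), np.int64(317), 85) 214 (np.int64(231), np.int64(319), 89) 218 (np.int64(230), np.int64(321), 92) 
s8 pred ball box [202.  275.7] [245.1 319. ]
271 (np.int64(203), np.int64(228), 7) 275 (np.int64(225), np.int64(228), 4) 279 (np.int64(205), np.int64(232), 18) 283 (np.int64(208), np.int64(238), 25) 287 (np.int64(219), np.int64(240), 22) 291 (np.int64(219), np.int64(255), 27) 295 (np.int64(204), np.int64(255), 42) 299 (np.int64(204), np.int64(243), 40) 303 (np.int64(205), np.int64(242), 38) 307 (np.int64(207), np.int64(241), 35) 311 (np.int64(209), np.int64(245), 37)
```

The held flask's ball matches its prediction in both views to within half a pixel, so it hangs upright above the collar. Lowering gently.

```bash
python3 -m jog '[[-1,[0.2,-0.3,4],0],[-1,[0.2,-0.3,8],0],[-1,[0.2,-0.3,11],0],[-1,[0.2,-0.3,13],0],[-1,[0.2,-0.3,15],0],[-1,[0.2,-0.3,16],0],[-1,[0.2,-0.3,16],0]]'; python3 -m jog '[[-1,[0,0,0.7],0],[-1,[0,0,1.4],0],[-1,[0,0,2],0],[-1,[0,0,2],0]]'
```

```text
t: 24.4
eef_pos: [0.5955, -0.2495, 0.2141]
ee_rot: [-3.142, -0.0, 3.117]
force: [0.7, 0.0, -0.1]
width: 0.0257
gripper_force: 20.0
t: 24.9
eef_pos: [0.5957, -0.2496, 0.2128]
ee_rot: [-3.141, 0.001, 3.118]
force: [-1.2, -1.1, 4.2]
width: 0.0259
gripper_force: 20.0
```

```bash
python3 -m jog '[[-1,[0,0,-0.7],0],[-1,[0,0,-0.7],0],[-1,[0,0,-0.7],0],[-0.3,[0,0,-0.7],0],[0.3,[0,0,-0.7],0],[0.3,[0,0,-0.7],0],[0.3,[0,0,-0.7],0],[0.3,[0,0,-8],0],[0.3,[0,0,-30],0],[0.3,[0,0,-70],0],[0.3,[50,0,-110],0],[0.3,[110,0,-110],0],[0.3,[150,0,-110],0],[0.3,[150,0,-110],0],[0.3,[150,0,-110],0],[0.3,[150,0,-110],0]]'
python3 - <<'E'
from h import *
go((.5957,-.2492,.2128),-1.37)
r=lambda x:np.round(x,1)
s=look('scene');t=look('top');w=look('wrist')
for n,f in (('scene',s),('top',t),('wrist',w)):
    b=(190,240,290,345) if n=='scene' else (335,150,435,235) if n=='top' else (150,100,420,420)
    print(n,'amber',blobs(f,(3,120,40),(18,255,255),b,60),'white',[x for x in blobs(f,(0,0,150),(180,60,255),b,10) if x[0]<900])
    print('  pred ball',r(proj(f,(.5957,-.2492,.156))),'stopper top',r(proj(f,(.5957,-.2492,.248))))
t0=dict(np.load('top.npz'));
for n,lo,hi,b in (('bottle cap',(100,120,60),(130,255,255),(255,160,290,200)),('jar',(0,150,60),(4,255,255),(220,100,265,150))): print(n,blobs(t0,lo,hi,b,20),blobs(t,lo,hi,b,20))
E
```

```text
t: 26.9
eef_pos: [0.4463, -0.2458, 0.322]
ee_rot: [3.142, -0.0, 3.118]
force: [0.1, 0.0, -0.2]
width: 0.0568
gripper_force: 0.0
t 26.9 pos [ 0.4463 -0.2458  0.322 ] h -1.37 shift [-149.5, 0.2, 109.1] turn -0.0001 q [-0.12  0.04 -0.21  0.   -1.32 -1.48]
scene amber [(136, [248.9, 242.3], [235, 240, 28, 7]), (1725, [224.7, 306.3], [205, 270, 41, 68])] white [(702, [277.9, 254.0], [259, 240, 31, 36]), (59, [231.6, 278.9], [228, 275, 9, 9]), (78, [244.7, 282.7], [239, 278, 12, 11]), (512, [276.1, 330.5], [257, 311, 33, 34])]
  pred ball [224.6 303.3] stopper top [218.2 270.8]
top amber [(367, [394.0, 194.9], [377, 179, 39, 27])] white [(23, [354.7, 153.7], [347, 151, 17, 6]), (23, [364.3, 153.8], [359, 150, 9, 7]), (11, [374.0, 155.5], [371, 153, 6, 5]), (55, [421.0, 166.7], [415, 163, 14, 9]), (50, [425.2, 189.8], [423, 178, 4, 26])]
  pred ball [394.2 191.1] stopper top [409.1 184.8]
wrist amber [(277, [414.8, 170.9], [409, 150, 11, 42]), (349, [274.5, 276.5], [257, 272, 36, 10]), (1488, [274.7, 321.6], [247, 308, 57, 30])] white [(422, [168.9, 104.9], [150, 100, 40, 11]), (781, [233.7, 104.0], [192, 100, 88, 10]), (30, [284.5, 103.3], [283, 100, 4, 8]), (74, [301.9, 108.3], [298, 104, 9, 10]), (70, [320.0, 109.1], [316, 105, 9, 9]), (51, [351.3, 179.1], [349, 164, 5, 29]), (816, [316.8, 203.6], [284, 196, 61, 24]), (45, [305.8, 270.7], [296, 267, 17, 7]), (12, [217.1, 311.4], [216, 309, 3, 5]), (521, [229.2, 326.0], [214, 316, 37, 19]), (428, [321.6, 327.4], [299, 321, 48, 12]), (83, [207.2, 330.3], [202, 326, 11, 9]), (76, [326.9, 334.7], [298, 334, 51, 2])]
  pred ball [274.7 313. ] stopper top [274.9 375.1]
bottle cap [(175, [270.1, 176.9], [263, 170, 15, 15])] [(178, [270.1, 177.0], [263, 170, 15, 15])]
jar [(459, [241.8, 124.4], [230, 112, 25, 26])] [(485, [241.9, 124.4], [230, 112, 25, 26])]
```

```bash
python3 -m jog '[[0.3,[0,50,0],0],[0.3,[0,110,0],0],[0.3,[0,170,0],0],[0.3,[0,230,0],0],[0.3,[0,290,0],0],[0.3,[0,320,0],0],[0.3,[0,320,0],0],[0.3,[0,320,0],0]]'
python3 - <<'E'
from h import *
s=look('scene');t=look('top')
for n,f,b in (('scene',s,(190,245,260,345)),('top',t,(360,165,430,225))):
    h=cv2.cvtColor(f['color'],cv2.COLOR_RGB2HSV);x0,y0,x1,y1=b
    print(n,'amber',blobs(f,(3,90,40),(18,255,255),b,20),'white',[x for x in blobs(f,(0,0,130),(180,70,255),b,10) if x[0]<400])
    for z in (.156,.20,.225,.236,.248): print('  z',z,proj(f,(.5957,-.2492,z)).round(1),end='')
    print()
m=cv2.inRange(cv2.cvtColor(s['color'],cv2.COLOR_RGB2HSV),np.array((3,90,40)),np.array((18,255,255)))
for r in (272,275,278,281,284,295,300):
    c=np.where(m[r,195:255])[0]+195; print(r,c.min() if len(c) else '',c.max() if len(c) else '',c.mean() if len(c) else '')
E
```

```text
t: 28.05
eef_pos: [0.4534, 0.0741, 0.3219]
ee_rot: [-3.141, -0.001, 3.118]
force: [0.0, 0.6, 0.3]
width: 0.0571
gripper_force: 0.0
scene amber [(65, [248.6, 246.2], [238, 245, 22, 4]), (1773, [224.7, 306.3], [205, 270, 42, 68])] white [(15, [257.7, 342.7], [255, 340, 5, 5])]
  z 0.156 [224.6 303.3]  z 0.2 [221.7 288.5]  z 0.225 [219.9 279.5]  z 0.236 [219.1 275.4]  z 0.248 [218.2 270.8]
top amber [(360, [396.1, 191.4], [381, 178, 35, 26])] white [(73, [410.0, 185.6], [406, 181, 9, 10]), (320, [395.3, 220.6], [360, 190, 70, 35])]
  z 0.156 [394.2 191.1]  z 0.2 [400.9 188.3]  z 0.225 [405.  186.5]  z 0.236 [406.9 185.7]  z 0.248 [409.1 184.8]
272 224 226 225.0
275 209 226 218.28571428571428
278 210 225 217.88888888888889
281 212 225 218.5
284 213 229 221.0
295 206 254 225.07894736842104
300 205 243 224.0
```

```bash
python3 -c "
from station import order
print(order.job_done())"
```

```text
the job is handed in; nothing more can be done
None
```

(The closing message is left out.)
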